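Slide the test cassette along the rail into the reader's pocket

ROBOT

A 6-joint arm with a two-finger parallel gripper is mounted at the origin on the work surface. World frame = base frame: x ahead of the robot, y to its left, z up, the work surface at z = 0. Lengths are in mm, angles in rad, forces in N, time in s.
With the tool pointing down it reaches from about 350 to 975 mm from the base axis. Payload 7.1 kg.
Tool frame: the origin (TCP) lies between the finger pads; the fingertips stand 8 mm ahead of it and the grasp point (between the pads) lies 11 mm behind it (arm.finger_overhang is the distance from the TCP to the fingertips, in mm); z points along the fingers, y is the line along which they close (so a half turn about z gives the same grasp; the last joint's range is limited). The gripper opens to 88 mm and grips with 3 to 60 N. Pads are 20 mm wide; open, the fingers measure 115 mm over their backs; the gripper's body (75 mm by 178 mm) begins 61 mm behind the grasp point.
Start: joints at [-1.211, 0.423, 1.63, -0, 1.089, -0.019], TCP at [231.145, -580.669, 230.675] pointing down, gripper open.
Joint ranges: [-3, 3], [-0.9, 2.11], [0.09, 2.58], [-1.31, 4.45], [0.11, 2.69], [-2.54, 2.54]. Speed limits (rad/s): [2.39, 2.39, 3.01, 3.14, 3.14, 3.14].

INTERFACE

Orientations are given as a rotation vector (axis times angle).
In Python, from station import arm gives the robot as it stands.
- The arm moves only by the tool drive_tool, never from a script. Its argument "increments" is a list that holds one entry, the list of rows, each a list of 5 numbers: the opening, from 0 (shut) to 1 (fully open), then the shift along the world's x, y, z scaled (see below), then the turn about the world's z scaled (see below). In form: [[[claw, dx, dy, dz, turn], ...]]. A call has 1 to 12 rows; each row shifts and turns the commanded pose from where the row before left it; what a row does not reach is not made up. The controller multiplies each number of a shift by 800 mm and each number of a turn by 60 degrees. A row lasts 1/12 s, in which the tool goes at most 41.7 mm and 7.16 degrees, less where a joint would pass 70% of its speed; a pose out of reach is approached as far as the arm can. A call with a number of a shift or a turn outside -1 to 1 is refused whole. A call with a gripper value outside its range is refused whole. The fingers move at their own pace and stop on an object; the grip force is fixed at half the most. Time passes only in rows, so rows that do not move let the fingers close. It gives the time, the measured TCP pose, the force, the opening and the grip force at its end, in the units of the state.
- arm.get_state(): the state, without advancing time (a new reading comes with each control period).
- arm.read_camera(name): name is "scene" or "top" or "wrist"; returns a dict with "color" (400x640x3 uint8, red, green, blue), "depth" (400x640 float32, mm along the optical axis (not along the pixel's ray), 0 where there is no reading), "fx", "fy", "cx", "cy" (pixels), "eye" and "rotation" of the camera in the world; the wrist camera has in their place "tool_from_camera" (4x4, takes a point from camera to tool coordinates, whose origin is the TCP and whose axes are the flange's). Camera axes: x right, y up, looking along -z (the intrinsics and any distortion apply to the point x, -y, -z); pixel columns grow to the right and rows downward; lengths in mm; the calibration is good to about 2 mm. A picture is of the moment at which its call begins: read the wrist's pose just before it.
- arm.close_job(): hands the job in; it is judged then, once.
The state is a dict: "time_s": time; "joint_pos": joint angles; "joint_velocities": joint speeds; "tau": joint torques, N m; "tcp_pos": TCP position; "tcp_rot": TCP orientation; "force": force on the tool from outside, world axes, zero at the start; "ft_torque": the same for the moment, N m; "opening": finger opening in mm; "gripper_force": force on a finger pad.
Only numpy, scipy, OpenCV 4.12 (cv2) and the standard library are available. Lean on these libraries where they do the work, as an engineer would, in place of code of your own. Each camera call takes 0.05 s, during which the arm holds its last target. There are 200 camera calls.

TASK

With your fingertips, push the test cassette sideways, about where it lies, until its straight edge is flush against the rail of the loading dock; then keep it against the rail and slide it along, orange head first, fully home into the teal corner pocket. Never lift or tip the cassette off the plate, leave the vials and everything else where they are, and finish with the cassette at rest in the pocket, still flush along the rail, and let go.

Things in the scene. Friction and masses are not known exactly. Their poses are not given: they have to be found in the camera images.
- dock: Reader's loading dock, fixed, placed and turned anew each time: blue-grey plate, x -110 to +90, y -170 to +170 mm, 8 mm thick; origin on the bench under it, z up. Rail on its +x side, face at x = +55. White block at the +y end is the end stop, face at y = +100 (block x -30 to +70, y +100 to +158, 26 mm above the plate). Rail, stop and teal cheek form the corner pocket.
- rail_face (a point): On the aluminium rail's inner face (looks to dock -x) at plate height: dock x = +55, y = -26 mm. The rail runs along dock y from -165 to +112 mm, 15 mm wide, rising 12 mm above the plate (20 mm above the bench).
- cheek (a point): Centre of the top of the teal cheek, 12 mm above the plate: x +1 to +16, y +76 to +100 mm in the dock's frame, joined to the end stop. The pocket between rail and cheek is 39 mm wide, 24 mm deep and open to dock -y; its floor is teal.
- pocket_corner (a point): Inner corner of the pocket at plate height (8 mm above the bench), where the rail's face meets the end stop: dock x = +55, y = +100 mm. Axes as the dock's: +x into the rail, +y into the end stop.
- cassette: Test cassette, loose on the plate, about 45 g, 72 mm long (y), 36 wide (x), 12 high; origin at the middle of its underside. Straight edge at x = +18 goes to the rail. White tail x -4 to +18, y -36 to +6; orange head x -18 to +18, y +6 to +36. Starts head towards the pocket, turned up to 0.35 rad, its centre 15 to 38 mm off its place at the rail, 99 to 154 mm short of home. Home: dock x +37, y +64.
- cassette_corner (a point): On the cassette's underside, the corner of its straight edge at the head end (cassette x = +18, y = +36 mm); home, it coincides with pocket_corner.
- cassette_tail (a point): On the cassette's underside, the corner of its straight edge at the tail end (cassette x = +18, y = -36 mm).
- cassette_notch (a point): Inner corner between the narrow tail's side and the head (cassette x = -4, y = +6 mm), 6 mm above its underside; the head steps out 14 mm there. A closed fingertip put here presses the cassette to the rail (+x) and drags it by the head (+y).
- vial_green: control vial with lime cap, 20 mm across, 36 mm high, loose, standing on the dock's plate in the strip away from the rail; origin at the centre of its foot. Leave alone.
- vial_violet: control vial with violet cap, 20 mm across, 36 mm high, loose, standing on the dock's plate in the strip away from the rail; origin at the centre of its foot. Leave alone.
- reagent_bottle: white bottle, 68 mm across, 150 mm high, teal cap, loose on the bench; origin at the centre of its underside. Leave alone.
- specimen_jar: clear jar with yellow cap, 60 mm across, 65 mm high, loose on the bench; origin at the centre of its underside. Leave alone.
- pipette: white and teal hand pipette lying on the bench, about 220 mm long along its x, 22 mm high; origin on the bench under its middle. Leave alone.
Mind the look-alikes: they are no part of the job. What is meant by the cassette is not red or yellow, and is the larger of those in its own colour.

How it is judged:
By the outcome, as a careful person would: the job done as asked, in the order asked, and still so for the second after the job is handed in, with the robot touching nothing.
It also fails if it takes over 53 s, if anything falls off the work surface, if the arm or the gripper's body presses on something with over 40 N, if the wrist force passes 120 N, or if a joint passes its speed limit or range.

## Working session

There is one attempt and no reset: what is moved stays moved. The work goes in short steps, Python scripts to look and compute and a tool call to move; the robot and the scene stay as the last step left them, time stands still between calls to the robot, and variables do not carry over. Pictures are saved under pics/ and viewed, at most 10 in all, crops included, and the job is handed in when it is done.

Besides the shell and the picture viewer there is one more tool, called after ">>>" as name([rows], argument=value, ...), one row to a line, values as JSON. drive_tool: Moves the arm, as the interface text tells. Its arguments: {"type":"object","properties":{"increments":{"type":"array","items":{"type":"array","items":{"type":"array","items":{"type":"number","minimum":-1,"maximum":1}}}}},"required":["increments"]}

```bash
mkdir -p pics
cat > h.py <<'E'
import numpy as np, cv2
from station import arm
def grab(n):
    d=arm.read_camera(n); return d
def pix2w(d,u,v,z=None):
    p=np.array([(u-d['cx'])/d['fx'],-(v-d['cy'])/d['fy'],-1.0])
    R=np.array(d['rotation']); e=np.array(d['eye'])
    if z is None: return e+R@p*d['depth'][int(v),int(u)]
    r=R@p; return e+r*(z-e[2])/r[2]
E
python3 - <<'E'
from h import *
for n in ('top','scene'):
    d=grab(n); cv2.imwrite(f'pics/{n}0.png',d['color'][:,:,::-1]); print(n,d['eye'],d['fx'],[k for k in d])
    np.savez(f'{n}0.npz',**{k:d[k] for k in d if not isinstance(d[k],str)})
E
```

```text
top [454.97851863  -4.46011019 997.34587155] 410.4536214395763 ['color', 'depth', 'fx', 'fy', 'cx', 'cy', 'eye', 'rotation']
scene [1193.75466396  136.085677    592.69038314] 375.032786179384 ['color', 'depth', 'fx', 'fy', 'cx', 'cy', 'eye', 'rotation']
```

View pics/top0.png

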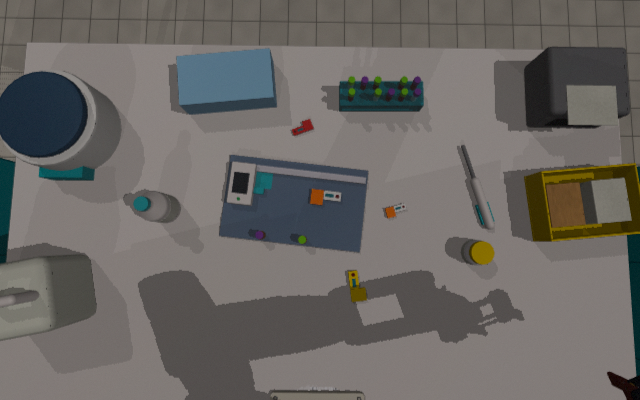

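The top view shows the dock at (295,203), with the end stop on the left at (241,184) and the rail along its upper edge. The cassette is at (325,196), head left. The smaller orange look-alike is off the dock at (395,210), and the vials are at (260,235) and (302,239). I'll crop in closer.

Run:
```python
from h import *
d=np.load('top0.npz'); c=d['color'][145:260,210:380,::-1]
c=cv2.resize(c,None,fx=4.6,fy=4.6,interpolation=cv2.INTER_CUBIC)
cv2.imwrite('pics/crop0.png',c); print(c.shape, d['rotation'])
```

```text
(529, 782, 3) [ 0.07913388 -0.09150302 -1.55753359]
```

View pics/crop0.png

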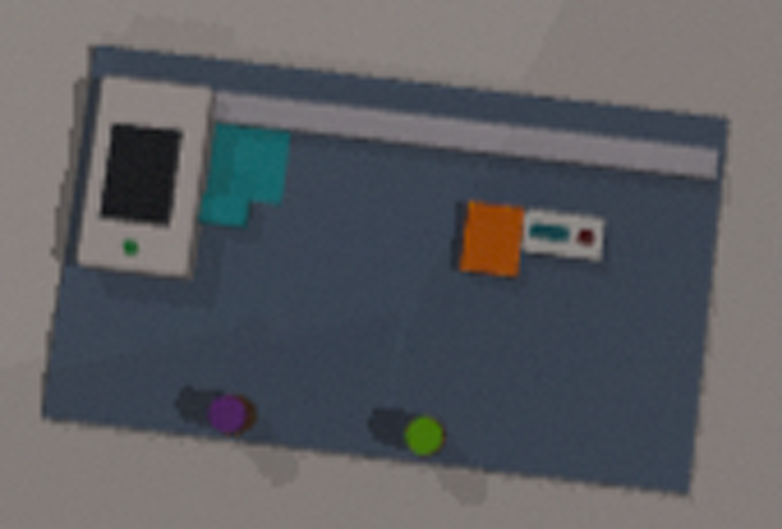

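The crop shows these positions:
- **Plate corners:** (92,46), (727,118), (689,494), (43,419).
- **Cassette top corners:** (468,200), (606,216), (602,262), (518,277), (459,274).
- **Vial caps:** (229,414), (424,436).

```bash
cat >> h.py <<'E'
from scipy.spatial.transform import Rotation as Rot
def fit2(local,world):
    # planar rigid fit
    L=np.array(local,float);W=np.array(world,float)[:,:2]
    l=L-L.mean(0);w=W-W.mean(0)
    a=np.arctan2((l[:,0]*w[:,1]-l[:,1]*w[:,0]).sum(),(l*w).sum())
    R=np.array([[np.cos(a),-np.sin(a)],[np.sin(a),np.cos(a)]]); t=W.mean(0)-R@L.mean(0)
    return a,R,t,np.abs(L@R.T+t-W).max()
def load(d):
    d=dict(d); d['rotation']=np.array(d['rotation'])
    if d['rotation'].size==3: d['rotation']=Rot.from_rotvec(d['rotation']).as_matrix()
    return d
E
python3 - <<'E'
from h import *
d=load(np.load('top0.npz'))
f=lambda x,y,z: pix2w(d,210+x/4.6-.4,145+y/4.6-.4,z)
pl=[f(*p,8) for p in [(92,46),(727,118),(689,494),(43,419)]]
a,R,t,e=fit2([(90,170),(90,-170),(-110,-170),(-110,170)],pl); print('dock',a,t,e)
ca=[f(*p,20) for p in [(468,200),(606,216),(602,262),(518,277),(459,274)]]
b,Rb,tb,eb=fit2([(18,36),(18,-36),(-4,-36),(-18,6),(-18,36)],ca); print('cas',b,tb,eb,'rel',b-a,R.T@(tb-t))
D=lambda p:R.T@(np.array(p)[:2]-t)
for n,p in [('stop corner',(213,88)),('rail end in',(716,178))]: print(n,D(f(*p,34 if 'stop' in n else 20)))
for p in [(229,414),(424,436)]: print('vial',D(f(*p,44)))
s=arm.get_state(); print(s['time_s'],s['tcp_pos'],s['tcp_rot'],s['opening'])
print(Rot.from_rotvec(s['tcp_rot']).as_matrix().round(3))
# depth check
for p in [(400,300),(500,240)]: print(pix2w(d,210+p[0]/4.6,145+p[1]/4.6))
E
```

```text
dock -0.10111354040520341 [556.45140372  58.46408331] 1.378877477895827
cas -0.09937588649933211 [558.16054221 -16.67089548] 1.5434266385930187 rel 0.0017376539058713003 [  9.28463369 -74.57869515]
stop corner [69.95610601 98.95639878]
rail end in [  54.82572739 -165.7411467 ]
vial [-95.56864795  67.65736064]
vial [-95.51409393 -30.89839164]
0.1 [ 230.94103529 -580.23010947  229.99251958] [-3.08409608e+00 -5.91175210e-01  3.73189581e-04] 88.02869931663972
[[ 0.929  0.37  -0.   ]
 [ 0.37  -0.929  0.001]
 [ 0.    -0.001 -1.   ]]
[528.35811176  51.77311648   7.56862814]
[ 5.59162230e+02 -3.98542102e-01  2.17159771e+01]
```

Dock fit: about -0.101 rad, with its origin at (556.5, 58.5). The cassette is at about (9.3, -74.6) in the dock frame, almost parallel to the rail. I'll move above the start point beside the notch with the gripper closed.

>>> drive_tool([
  [[0,0.0158,0.0289,0,-0.019],[0,0.0158,0.0289,0,-0.019],[0,0.0158,0.0289,0,-0.019],[0,0.0158,0.0289,0,-0.019],[0,0.0158,0.0289,0,-0.019],[0,0.0158,0.0289,0,-0.019],[0,0.0158,0.0289,0,-0.019],[0,0.0158,0.0289,0,-0.019],[0,0.0158,0.0289,0,-0.019],[0,0.0158,0.0289,0,-0.019],[0,0.0158,0.0289,0,-0.019],[0,0.0158,0.0289,0,-0.019]],
])

```text
time_s: 1.1
tcp_pos: [383.0, -301.9, 230.5]
tcp_rot: [-3.134, -0.218, 0.001]
force: [0.4, 1.1, -0.7]
opening: 11.1
gripper_force: 0.0
```

>>> drive_tool([
  [[0,0.0158,0.0289,0,-0.019],[0,0.0158,0.0289,0,-0.019],[0,0.0158,0.0289,0,-0.019],[0,0.0158,0.0289,0,-0.019],[0,0.0158,0.0289,0,-0.019],[0,0.0158,0.0289,0,-0.019],[0,0.0158,0.0289,0,-0.019],[0,0.0158,0.0289,0,-0.019],[0,0.0158,0.0289,0,-0.019],[0,0.0158,0.0289,0,-0.019],[0,0.0158,0.0289,0,-0.019],[0,0.0158,0.0289,0,-0.019]],
])

```text
time_s: 2.1
tcp_pos: [534.7, -24.5, 230.4]
tcp_rot: [3.138, -0.156, -0.001]
force: [-0.3, -1.1, -0.3]
opening: 0.0
gripper_force: 0.0
```

>>> drive_tool([
  [[0,0,0,-0.03,0],[0,0,0,-0.03,0],[0,0,0,-0.03,0],[0,0,0,-0.03,0],[0,0,0,0,0],[0,0,0,0,0]],
])

```text
time_s: 2.6
tcp_pos: [533.5, -25.7, 133.7]
tcp_rot: [-3.138, 0.155, 0.005]
force: [-0.1, 0.5, 0.1]
opening: 0.7
gripper_force: 0.0
```

Run:
```python
from h import *
s=arm.get_state()
d=arm.read_camera('wrist'); cv2.imwrite('pics/w1.png',d['color'][:,:,::-1])
T=np.eye(4);T[:3,:3]=Rot.from_rotvec(s['tcp_rot']).as_matrix();T[:3,3]=s['tcp_pos']
M=T@d['tool_from_camera']
np.savez('w1.npz',color=d['color'],depth=d['depth'],fx=d['fx'],fy=d['fy'],cx=d['cx'],cy=d['cy'],eye=M[:3,3],rotation=M[:3,:3]); print(M.round(2),s['tcp_pos'])
```

```text
[[-1.0000e-01  9.6000e-01  2.7000e-01  6.0634e+02]
 [-1.0000e+00 -1.0000e-01 -3.0000e-02 -3.3270e+01]
 [-0.0000e+00 -2.7000e-01  9.6000e-01  2.8864e+02]
 [ 0.0000e+00  0.0000e+00  0.0000e+00  1.0000e+00]] [533.48520882 -25.6972157  133.74270466]
```

View pics/w1.png

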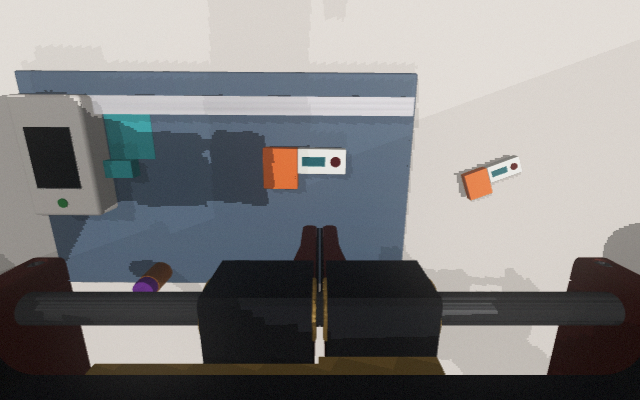

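The wrist view shows the cassette top corners at (264,147), (346,150), (346,174), (298,174), (298,189) and (264,188). The rail's inner top edge ends at (415,116), the plate's far corners are (17,71) and (417,74), and the cheek is at (121,169). The tapered closed fingertips are at about x=320.

Run:
```python
from h import *
d=load(np.load('w1.npz'))
a=-0.1011;R=np.array([[np.cos(a),-np.sin(a)],[np.sin(a),np.cos(a)]]);t=np.array([556.45,58.46])
D=lambda p:(R.T@(np.array(p)[:2]-t)).round(1)
b,Rb,tb,e=fit2([(18,36),(18,-36),(-4,-36),(-4,6),(-18,6),(-18,36)],[pix2w(d,*p,20) for p in [(264,147),(346,150),(346,174),(298,174),(298,189),(264,188)]])
print('cas',b-a,D(tb),e)
print('plate far corners',[D(pix2w(d,*p,8)) for p in [(17,71),(417,74)]],'rail in top',[D(pix2w(d,*p,20)) for p in [(415,116),(160,113)]])
print('rail base',[D(pix2w(d,*p,8)) for p in [(150,158)]],'tcp',D(arm.get_state()['tcp_pos']))
```

```text
cas -0.023820375870946278 [  9.4 -73.7] 0.9557701792744311
plate far corners [array([ 90.3, 168.1]), array([  88.6, -168.5])] rail in top [array([  54.5, -166.1]), array([56.5, 46.5])]
rail base [array([17.1, 66.7])] tcp [-13.2 -86.1]
```

>>> drive_tool([
  [[0,0,0,-0.03,0],[0,0,0,-0.03,0],[0,0,0,-0.03,0],[0,0,0,-0.03,0],[0,0,0,-0.02,0],[0,0,0,0,0],[0,0,0,0,0],[0,0,0,0,0]],
])

```text
time_s: 3.32
tcp_pos: [536.0, -26.0, 24.4]
tcp_rot: [3.138, -0.155, 0.004]
force: [0.4, 0.3, 0.9]
opening: 0.9
gripper_force: 0.0
```

>>> drive_tool([
  [[0,0,0,-0.004,0],[0,0.0037,-0.0004,0,0],[0,0.0037,-0.0004,0,0],[0,0.0037,-0.0004,0,0],[0,0.0037,-0.0004,0,0],[0,0.0037,-0.0004,0,0],[0,0.0037,-0.0004,0,0],[0,0.0037,-0.0004,0,0],[0,0.0037,-0.0004,0,0],[0,0.0037,-0.0004,0,0],[0,0,0,0,0]],
])

```text
time_s: 4.23
tcp_pos: [561.7, -28.7, 19.4]
tcp_rot: [-3.138, 0.155, -0.001]
force: [0.2, -0.2, -0.1]
opening: 0.5
gripper_force: 0.1
```

```bash
cat >> h.py <<'E'
def wsnap(n):
    s=arm.get_state(); d=arm.read_camera('wrist')
    T=np.eye(4);T[:3,:3]=Rot.from_rotvec(s['tcp_rot']).as_matrix();T[:3,3]=s['tcp_pos']
    M=T@d['tool_from_camera']; d['eye']=M[:3,3];d['rotation']=M[:3,:3]
    np.savez(n+'.npz',**{k:d[k] for k in ('color','depth','fx','fy','cx','cy','eye','rotation')})
    cv2.imwrite(f'pics/{n}.png',d['color'][:,:,::-1]); print(np.round(s['tcp_pos'],1),np.round(s['force'],1),s['time_s'])
E
python3 -c "
from h import *
wsnap('w2')"
```

```text
[561.7 -28.7  19.4] [ 0.2 -0.2 -0.1] 4.2333
```

View pics/w2.png

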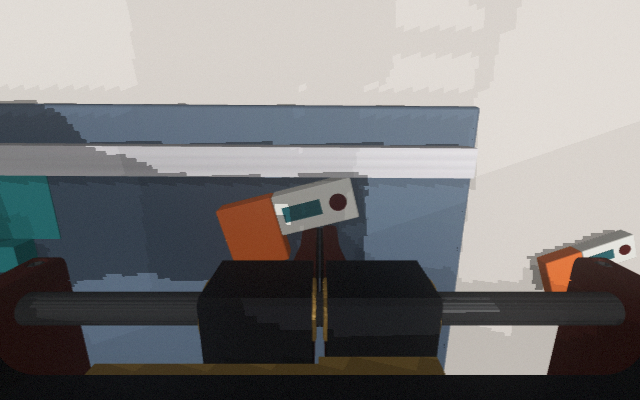

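The cassette has yawed by about 0.25 rad. Its tail corner at (352,178) is at the rail, and the head at (245,225) lags behind. More pushing should swing the head in about that tail contact.

>>> drive_tool([
  [[0,0.0015,-0.00015,0,0],[0,0.0015,-0.00015,0,0],[0,0.0015,-0.00015,0,0],[0,0.0015,-0.00015,0,0],[0,0.0015,-0.00015,0,0],[0,0,0,0,0],[0,0,0,0,0]],
])

```text
time_s: 4.87
tcp_pos: [563.3, -28.7, 18.9]
tcp_rot: [-3.137, 0.155, 0.012]
force: [-9.3, 2.9, 8.1]
opening: 0.1
gripper_force: 5.1
```

```bash
python3 -c "
from h import *
wsnap('w3')"
```

```text
[563.3 -28.7  18.9] [-9.3  2.9  8.1] 4.8667
```

View pics/w3.png

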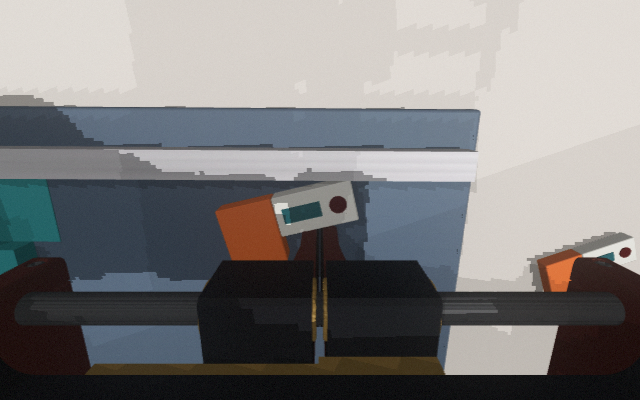

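Run:
```python
from h import *
d=load(np.load('w3.npz'))
a=-0.1011;R=np.array([[np.cos(a),-np.sin(a)],[np.sin(a),np.cos(a)]]);t=np.array([556.45,58.46])
D=lambda p:(R.T@(np.array(p)[:2]-t)).round(1)
b,Rb,tb,e=fit2([(18,36),(18,-36),(-4,-36),(-4,6)],[pix2w(d,*p,20) for p in [(216,212),(351,181),(358,217),(283,237)]])
print('cas',b-a,D(tb),e,'tailcorner',D(Rb@[18,-36]+tb),'headcorner',D(Rb@[18,36]+tb),'notch',D(Rb@[-4,6]+tb))
s=arm.get_state();print('tcp',D(s['tcp_pos']),s['tcp_pos'])
for p in [(320,245),(310,250),(330,250),(305,255),(340,255)]: w=pix2w(d,*p); print(p,D(w),w[2].round(1))
c=cv2.resize(d['color'][165:265,200:370,::-1],None,fx=4.6,fy=4.6,interpolation=cv2.INTER_CUBIC); cv2.imwrite('pics/c3.png',cv2.convertScaleAbs(c,alpha=1.6,beta=15))
```

```text
cas 0.2488246024114071 [ 29.2 -71.6] 1.117569841028967 tailcorner [  55.5 -102. ] headcorner [ 37.8 -32.3] notch [ 23.9 -66.8]
tcp [ 15.6 -86. ] [563.27796051 -28.71108541  18.94277174]
(320, 245) [ 26.1 -86.7] 34.8
(310, 250) [ 27.8 -82.1] 43.8
(330, 250) [ 27.7 -91.2] 43.7
(305, 255) [ 28.1 -80.1] 49.5
(340, 255) [ 27.4 -95.5] 48.0
```

View pics/c3.png

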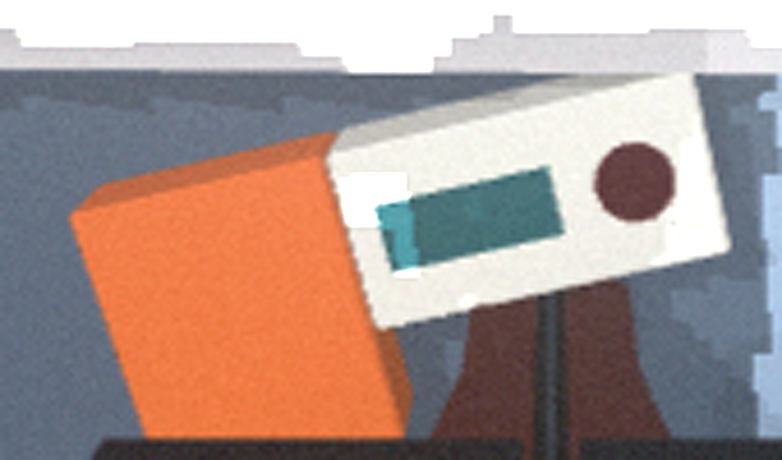

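The cassette is tilted 0.25 rad with its tail corner on the rail. The narrow tip is pushing behind its centre, so continuing here only jams it. I'll back off, go round to the head's side, and swing the head in from there.

>>> drive_tool([
  [[0,-0.0086,0.0009,0.001,0],[0,-0.0086,0.0009,0.001,0],[0,-0.0086,0.0009,0,0],[0,-0.0086,0.0009,0,0],[0,0,0,0,0],[0,0.001,0.01,0,0],[0,0.001,0.01,0,0],[0,0.001,0.01,0,0],[0,0.001,0.01,0,0],[0,0,0,0,0],[0,0,0,0,0]],
])

```text
time_s: 5.83
tcp_pos: [543.0, 6.4, 21.0]
tcp_rot: [3.138, -0.153, 0.0]
force: [0.2, -0.4, -0.3]
opening: 0.7
gripper_force: 0.0
```

```bash
cat >> h.py <<'E'
a=-0.1011;Rd=np.array([[np.cos(a),-np.sin(a)],[np.sin(a),np.cos(a)]]);td=np.array([556.45,58.46])
D=lambda p:(Rd.T@(np.array(p)[:2]-td)).round(1)
E
python3 - <<'E'
from h import *
print(arm.finger_overhang,D(arm.get_state()['tcp_pos'])); wsnap('w4')
E
```

```text
8.0 [ -8.1 -53.1]
[543.    6.4  21. ] [ 0.2 -0.4 -0.3] 5.8333
```

>>> drive_tool([
  [[0,0.0025,-0.00025,0,0],[0,0.0025,-0.00025,0,0],[0,0.0025,-0.00025,0,0],[0,0.0025,-0.00025,0,0],[0,0.0025,-0.00025,0,0],[0,0.0025,-0.00025,0,0],[0,0.0025,-0.00025,0,0],[0,0.0015,-0.00015,0,0],[0,0,0,0,0]],
])

```text
time_s: 6.63
tcp_pos: [558.0, 4.0, 21.0]
tcp_rot: [3.138, -0.155, -0.001]
force: [-0.6, -0.2, -1.4]
opening: 0.5
gripper_force: 0.3
```

Run:
```python
from h import *
print(D(arm.get_state()['tcp_pos'])); wsnap('w5')
```

```text
[  7. -54.]
[558.   4.  21.] [-0.6 -0.2 -1.4] 6.6333
```

View pics/w5.png

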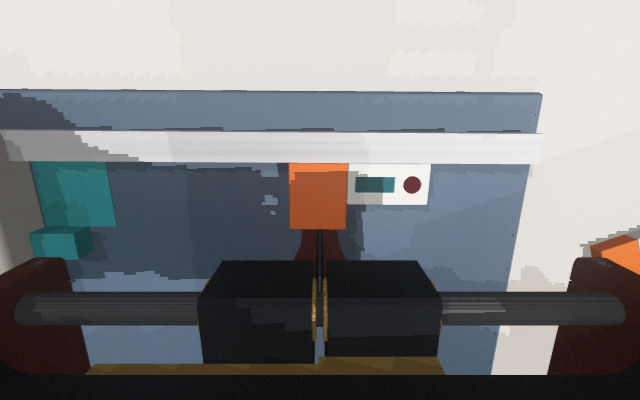

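The cassette now looks flush: the head runs from (289,164) to (348,229) and the tail from (348,164) to (430,205), all along the rail edge at row 163. I'll press once to seat it, back off, and measure the notch.

>>> drive_tool([
  [[0,0.0015,-0.00015,0,0],[0,0.0015,-0.00015,0,0],[0,0,0,0,0],[0,0,0,0,0]],
])

```text
time_s: 7.02
tcp_pos: [558.1, 4.0, 20.8]
tcp_rot: [3.138, -0.155, -0.007]
force: [-6.0, 1.6, 5.5]
opening: 0.4
gripper_force: 3.5
```

Run:
```python
from h import *
print(D(arm.get_state()['tcp_pos']))
d=load(np.load('w5.npz'))
P=[(289,164),(430,165),(428,205),(347,205),(347,229),(290,229)]
L=[(18,36),(18,-36),(-4,-36),(-4,6),(-18,6),(-18,36)]
b,Rb,tb,e=fit2(L,[pix2w(d,*p,20) for p in P]); print(b-a,D(tb),e,'notch',D(Rb@[-4,6]+tb))
```

```text
[  7.2 -54. ]
-0.003148398234656971 [ 36.6 -74.8] 0.7297003310605277 notch [ 32.6 -68.8]
```

>>> drive_tool([
  [[0,-0.0066,0.0007,0,0],[0,-0.0066,0.0007,0,0],[0,-0.0066,0.0007,0,0],[0,0,0,0,0],[0,-0.001,-0.0104,0,0],[0,-0.001,-0.0104,0,0],[0,-0.001,-0.0104,0,0],[0,0,0,0,0],[0,0,0,0,0]],
])

```text
time_s: 7.77
tcp_pos: [542.3, -20.4, 21.1]
tcp_rot: [-3.138, 0.158, -0.0]
force: [-0.5, 0.9, 0.3]
opening: 0.3
gripper_force: 0.0
```

>>> drive_tool([
  [[0,0.004,-0.0004,0,0],[0,0.004,-0.0004,0,0],[0,0.004,-0.0004,0,0],[0,0.004,-0.0004,0,0],[0,0.004,-0.0004,0,0],[0,0.004,-0.0004,0,0],[0,0.004,-0.0004,0,0],[0,0.004,-0.0004,0,0],[0,0,0,0,0],[0,0,0,0,0]],
])

```text
time_s: 8.6
tcp_pos: [567.9, -22.0, 21.0]
tcp_rot: [-3.138, 0.155, -0.0]
force: [-0.5, 1.0, 0.2]
opening: 0.4
gripper_force: 0.0
```

Run:
```python
from h import *
print(D(arm.get_state()['tcp_pos'])); wsnap('w6')
```

```text
[ 19.5 -78.9]
[567.9 -22.   21. ] [-0.5  1.   0.2] 8.6
```

View pics/w6.png

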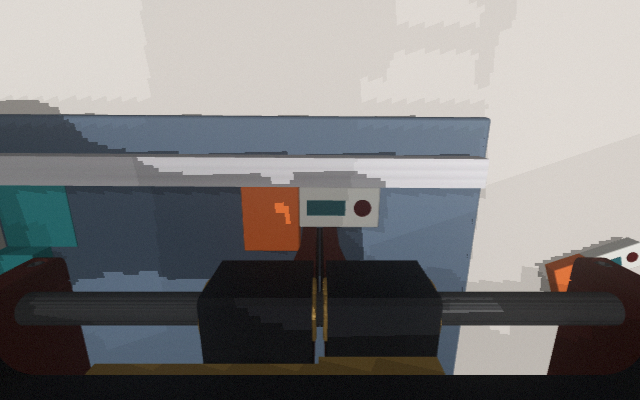

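The tip now sits in the notch, with its left edge by the head step at (300,235), and the cassette is still flush. I'll press lightly and start sliding.

>>> drive_tool([
  [[0,0.0018,-0.0002,0,0],[0,0.0018,-0.0002,0,0],[0,0,0,0,0],[0,0.0004,0.0037,0,0],[0,0.0004,0.0037,0,0],[0,0.0004,0.0037,0,0],[0,0.0004,0.0037,0,0],[0,0.0004,0.0037,0,0],[0,0.0004,0.0037,0,0],[0,0.0004,0.0037,0,0],[0,0,0,0,0]],
])

```text
time_s: 9.57
tcp_pos: [571.6, -1.6, 20.8]
tcp_rot: [3.137, -0.154, -0.004]
force: [-4.6, -0.7, 2.3]
opening: 0.3
gripper_force: 3.0
```

Run:
```python
from h import *
print(D(arm.get_state()['tcp_pos'])); wsnap('w7')
```

```text
[ 21.1 -58.2]
[571.6  -1.6  20.8] [-4.6 -0.7  2.3] 9.5667
```

View pics/w7.png

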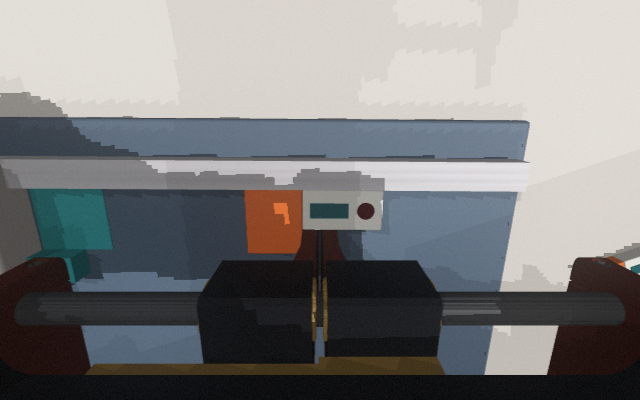

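The cassette is still flush (top edge along row 190) and following the finger, so I'll continue.

>>> drive_tool([
  [[0,0.00038,0.0037,0,0],[0,0.00038,0.0037,0,0],[0,0.00038,0.0037,0,0],[0,0.00038,0.0037,0,0],[0,0.00038,0.0037,0,0],[0,0.00038,0.0037,0,0],[0,0.00038,0.0037,0,0],[0,0.00038,0.0037,0,0],[0,0.00038,0.0037,0,0],[0,0.00038,0.0037,0,0],[0,0.00038,0.0037,0,0],[0,0.00038,0.0037,0,0]],
])

```text
time_s: 10.62
tcp_pos: [575.3, 33.4, 20.8]
tcp_rot: [3.137, -0.155, -0.004]
force: [-4.6, -4.9, 1.3]
opening: 0.3
gripper_force: 3.3
```

>>> drive_tool([
  [[0,0.00038,0.0037,0,0],[0,0.00038,0.0037,0,0],[0,0.00038,0.0037,0,0],[0,0.00038,0.0037,0,0],[0,0.00038,0.0037,0,0],[0,0.00038,0.0037,0,0],[0,0.00038,0.0037,0,0],[0,0.00038,0.0037,0,0],[0,0.00038,0.0037,0,0],[0,0.00038,0.0037,0,0],[0,0.00038,0.0037,0,0],[0,0,0,0,0]],
])

```text
time_s: 11.62
tcp_pos: [578.8, 66.5, 20.7]
tcp_rot: [3.137, -0.155, -0.004]
force: [-3.6, -2.1, 1.6]
opening: 0.2
gripper_force: 2.8
```

Run:
```python
from h import *
print(D(arm.get_state()['tcp_pos'])); wsnap('w8')
```

```text
[21.4 10.2]
[578.8  66.5  20.7] [-3.6 -2.1  1.6] 11.6167
```

View pics/w8.png

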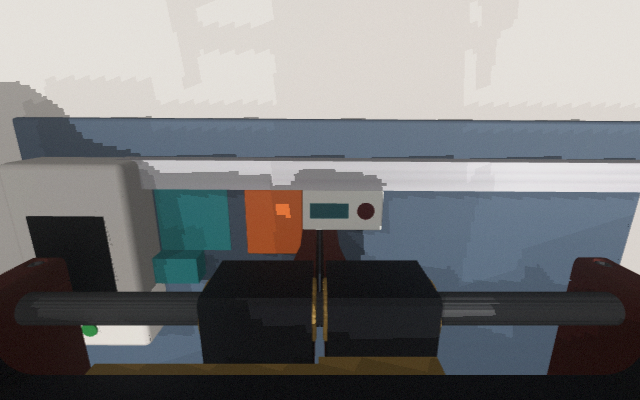

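The cassette is still flush. The head's front edge is at column 245, the pocket mouth at column 231, and the head's lower edge is at row 253, just above the cheek at row 254. I've used all my picture views, so I'll finish using the numbers and contact force.

>>> drive_tool([
  [[0,0.00038,0.0037,0,0],[0,0.00038,0.0037,0,0],[0,0.00038,0.0037,0,0],[0,0.00038,0.0037,0,0],[0,0.00038,0.0037,0,0],[0,0.00038,0.0037,0,0],[0,0.00038,0.0037,0,0],[0,0.00038,0.0037,0,0],[0,0.00038,0.0037,0,0],[0,0.00038,0.0037,0,0],[0,0.00038,0.0037,0,0],[0,0.00038,0.0037,0,0]],
])

```text
time_s: 12.67
tcp_pos: [582.4, 101.4, 20.8]
tcp_rot: [3.137, -0.155, -0.004]
force: [-4.9, -4.4, 2.4]
opening: 0.5
gripper_force: 3.4
```

>>> drive_tool([
  [[0,0.0003,0.0025,0,0],[0,0.0003,0.0025,0,0],[0,0.0003,0.0025,0,0],[0,0.0003,0.0025,0,0],[0,0.0003,0.0025,0,0],[0,0,0,0,0]],
])

```text
time_s: 13.17
tcp_pos: [583.5, 111.6, 20.7]
tcp_rot: [3.137, -0.155, -0.004]
force: [-4.6, -4.0, 2.5]
opening: 0.2
gripper_force: 3.4
```

Run:
```python
from h import *
print(D(arm.get_state()['tcp_pos'])); wsnap('w9')
d=load(np.load('w9.npz')); hsv=cv2.cvtColor(d['color'],cv2.COLOR_RGB2HSV)
m=((hsv[...,0]<15)&(hsv[...,1]>170)&(hsv[...,2]>120)).astype(np.uint8); m[258:]=0; m[:,480:]=0
n,l,st,_=cv2.connectedComponentsWithStats(m); i=1+st[1:,4].argmax(); print(st[i])
x,y,w,h,_=st[i]
for p in [(x,y),(x+w,y),(x,y+h-1),(x+w,y+h-1)]: print(p,D(pix2w(d,*p,20)))
```

```text
[21.6 55.6]
[583.5 111.6  20.7] [-4.6 -4.   2.5] 13.1667
[ 245  190   57   63 3417]
(np.int32(245), np.int32(190)) [55.2 93.6]
(np.int32(302), np.int32(190)) [55.2 64.2]
(np.int32(245), np.int32(252)) [20.3 95.8]
(np.int32(302), np.int32(252)) [20.3 64.7]
```

>>> drive_tool([
  [[0,0.00013,0.00125,0,0],[0,0.00013,0.00125,0,0],[0,0.00013,0.00125,0,0],[0,0.00013,0.00125,0,0],[0,0,0,0,0]],
])

```text
time_s: 13.63
tcp_pos: [583.9, 115.4, 20.8]
tcp_rot: [3.137, -0.155, -0.004]
force: [-5.4, -4.3, 2.9]
opening: 0.6
gripper_force: 3.6
```

>>> drive_tool([
  [[0,0.00013,0.00125,0,0],[0,0.00013,0.00125,0,0],[0,0,0,0,0],[0,0,0,0,0]],
])

```text
time_s: 13.97
tcp_pos: [584.1, 117.4, 20.8]
tcp_rot: [3.137, -0.155, -0.004]
force: [-4.9, -3.5, 1.7]
opening: 0.9
gripper_force: 3.6
```

Not seated yet, because the y-force hasn't risen. I'll keep going.

>>> drive_tool([
  [[0,0.00013,0.00125,0,0],[0,0.00013,0.00125,0,0],[0,0,0,0,0],[0,0,0,0,0]],
])

```text
time_s: 14.3
tcp_pos: [584.2, 118.5, 20.8]
tcp_rot: [3.136, -0.155, -0.004]
force: [-5.6, -8.8, 4.2]
opening: 0.4
gripper_force: 6.6
```

>>> drive_tool([
  [[0,0.00013,0.00125,0,0],[0,0,0,0,0],[0,0,0,0,0]],
])

```text
time_s: 14.55
tcp_pos: [584.2, 118.6, 20.8]
tcp_rot: [3.135, -0.154, -0.005]
force: [-5.1, -13.3, 5.0]
opening: 0.5
gripper_force: 9.1
```

The force rose and the TCP stopped at the expected depth, so the cassette is seated. I'll unload both contacts together along the diagonal, then withdraw and lift.

>>> drive_tool([
  [[0,-0.001,-0.0012,0,0],[0,-0.001,-0.0012,0,0],[0,-0.001,-0.0012,0,0],[0,-0.001,-0.0012,0,0],[0,-0.001,-0.0012,0,0],[0,-0.001,-0.0012,0,0],[0,-0.004,-0.002,0,0],[0,-0.004,-0.002,0,0],[0,-0.004,-0.002,0,0],[0,0,0,0,0]],
])

```text
time_s: 15.38
tcp_pos: [570.3, 110.1, 21.0]
tcp_rot: [3.138, -0.155, -0.002]
force: [-0.2, 0.3, -0.5]
opening: 0.5
gripper_force: 0.0
```

```bash
cat > chk.py <<'E'
from h import *
import sys
print(D(arm.get_state()['tcp_pos'])); wsnap(sys.argv[1])
d=load(np.load(sys.argv[1]+'.npz')); hsv=cv2.cvtColor(d['color'],cv2.COLOR_RGB2HSV)
m=((hsv[...,0]<15)&(hsv[...,1]>170)&(hsv[...,2]>120)).astype(np.uint8); m[258:]=0; m[:,480:]=0
n,l,st,_=cv2.connectedComponentsWithStats(m); i=1+st[1:,4].argmax(); print(st[i])
B=cv2.boxPoints(cv2.minAreaRect(np.argwhere(l==i)[:,::-1].astype(np.float32)))
for p in B: print(p.round(1),D(pix2w(d,*p,20)))
E
python3 chk.py w10
```

```text
[ 8.5 52.8]
[570.3 110.1  21. ] [-0.2  0.3 -0.5] 15.3833
[ 224  165   62   66 3338]
[223.9 165.1] [ 55.  100.8]
[281.5 161.4] [56.9 71.6]
[285.9 229.8] [20.2 70.4]
[228.2 233.4] [ 18.  101.4]
```

>>> drive_tool([
  [[0,-0.005,-0.003,0,0],[0,0,0,0.01,0],[0,0,0,0.03,0],[0,0,0,0.04,0],[0,0,0,0.04,0],[0,0,0,0.03,0],[0,0,0,0,0],[0,0,0,0,0],[0,0,0,0,0]],
])

```text
time_s: 16.18
tcp_pos: [566.8, 108.0, 140.9]
tcp_rot: [3.138, -0.155, -0.001]
force: [0.5, 0.6, -0.2]
opening: 0.4
gripper_force: 0.0
```

```bash
python3 chk.py w11
python3 - <<'E'
from h import *
d=load(np.load('w11.npz')); hsv=cv2.cvtColor(d['color'],cv2.COLOR_RGB2HSV)
m=((hsv[...,0]<15)&(hsv[...,1]>170)&(hsv[...,2]>120)); m[258:]=0; m[:,480:]=0
# per-column top/bottom of orange and straight edge of white tail via depth heights
H,W=m.shape; v,u=np.mgrid[:H,:W]
p=np.stack([(u-d['cx'])/d['fx'],-(v-d['cy'])/d['fy'],-np.ones((H,W))],-1)*d['depth'][...,None]
w=p@d['rotation'].T+d['eye']; q=(w[...,:2]-td)@Rd
top=(abs(w[...,2]-20)<3.5)
for y in range(96,26,-10):
    s=top&(abs(q[...,1]-y)<1.2)&(q[...,0]>10)&(q[...,0]<80); c=d['color'][s].astype(int); xs=q[...,0][s]
    o=np.argsort(xs); o=o[::max(1,len(o)//14)]; print(y,[(round(float(xs[k]),0),*c[k]) for k in o][:16])
t=load(arm.read_camera('top')); hs=cv2.cvtColor(t['color'],cv2.COLOR_RGB2HSV)
for n,r in (('violet',(135,160)),('lime',(40,62))):
    mm=(hs[...,0]>r[0])&(hs[...,0]<r[1])&(hs[...,1]>120); mm[:210]=0;mm[260:]=0;mm[:,:230]=0;mm[:,330:]=0
    yx=np.argwhere(mm); print(n,len(yx),D(pix2w(t,*yx.mean(0)[::-1],44)) if len(yx) else '')
E
```

```text
[ 5.3 50.3]
[566.8 108.  140.9] [ 0.5  0.6 -0.2] 16.1833
[ 263  139   33   39 1110]
[263. 139.] [54.7 99.3]
[295. 139.] [54.7 71.3]
[295. 177.] [20.9 72. ]
[263. 177.] [ 20.8 100.9]
96 [(10.0, np.int64(46), np.int64(88), np.int64(87)), (15.0, np.int64(46), np.int64(87), np.int64(89)), (21.0, np.int64(128), np.int64(69), np.int64(45)), (25.0, np.int64(155), np.int64(81), np.int64(48)), (28.0, np.int64(211), np.int64(110), np.int64(59)), (33.0, np.int64(129), np.int64(66), np.int64(41)), (37.0, np.int64(130), np.int64(67), np.int64(42)), (42.0, np.int64(131), np.int64(71), np.int64(46)), (45.0, np.int64(132), np.int64(72), np.int64(48)), (49.0, np.int64(209), np.int64(110), np.int64(61)), (52.0, np.int64(132), np.int64(74), np.int64(48)), (56.0, np.int64(173), np.int64(171), np.int64(172)), (61.0, np.int64(175), np.int64(175), np.int64(176)), (64.0, np.int64(194), np.int64(190), np.int64(194)), (68.0, np.int64(192), np.int64(190), np.int64(194))]
86 [(10.0, np.int64(66), np.int64(155), np.int64(158)), (15.0, np.int64(67), np.int64(155), np.int64(160)), (22.0, np.int64(226), np.int64(12
[... 3788 characters left out ...]
nt64(228), np.int64(227), np.int64(223)), (38.0, np.int64(220), np.int64(218), np.int64(213)), (41.0, np.int64(185), np.int64(166), np.int64(161)), (43.0, np.int64(87), np.int64(42), np.int64(43)), (45.0, np.int64(86), np.int64(43), np.int64(46)), (48.0, np.int64(95), np.int64(51), np.int64(52)), (52.0, np.int64(228), np.int64(228), np.int64(224)), (55.0, np.int64(220), np.int64(218), np.int64(212)), (58.0, np.int64(201), np.int64(197), np.int64(201)), (62.0, np.int64(195), np.int64(193), np.int64(194)), (64.0, np.int64(197), np.int64(195), np.int64(197)), (66.0, np.int64(200), np.int64(197), np.int64(198)), (68.0, np.int64(198), np.int64(195), np.int64(199))]
violet 0 
lime 48 [-95.5 -30.6]
```

The cassette is home. Its head spans dock y 71 to 100, it is flush along the whole length with no gap at the rail, and it is level with the rail top. The lime vial hasn't moved. The violet one wasn't detected in this view, but the arm never went near it.

```bash
python3 -c "
from station import arm
print(arm.close_job())"
```

```text
the job is handed in; nothing more can be done
None
```

The cassette is home in the teal pocket, flush along the rail and released, and the job is handed in at about 16 s; the violet vial's position couldn't be confirmed in the last picture, though the arm never went near it.

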